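# Clip the finished tubes into the rail by size

## Task

Move the four polished tubes one after another from the wooden V-rack over to the clip rail, snapping each one into the pair of spring clips that is made for its diameter. Each tube must end pressed fully home in both of its clips, its length about centred on the pair, and let go. Never let a tube fall or be laid on the bench top, which would scratch it.

Things in the scene. Friction and masses are not known exactly. Their poses are not given: they have to be found in the camera images.
- tube_50: loose polished steel tube, 50 mm outer diameter, 150 mm long, a plain sleeve; about 290 g. Origin on its axis at mid-length, x along the tube (it may roll about x). At the start it lies level in any one notch pair of v_rack, axis 67 mm above the rack's underside, mid-length within 10 mm of the rack's x = 0; grip it there across the diameter.
- tube_40: loose polished steel tube, 40 mm outer diameter, 150 mm long, with two raised beads (46 mm diameter, 6 mm wide) at x = -63 and +63 mm; about 240 g. Origin on its axis at mid-length, x along the tube (it may roll about x). At the start it lies level in any one notch pair of v_rack, axis 60 mm above the rack's underside, mid-length within 10 mm of the rack's x = 0; grip it there across the diameter.
- tube_30: loose polished steel tube, 30 mm outer diameter, 150 mm long, with a flange (50 mm diameter, 5 mm thick) at its +x end; about 180 g. Origin on its axis at mid-length, x along the tube (it may roll about x). At the start it lies level in any one notch pair of v_rack, axis 53 mm above the rack's underside, mid-length within 10 mm of the rack's x = 0; grip it there across the diameter.
- tube_20: loose polished steel tube, 20 mm outer diameter, 150 mm long, plain and thin; about 110 g. Origin on its axis at mid-length, x along the tube (it may roll about x). At the start it lies level in any one notch pair of v_rack, axis 46 mm above the rack's underside, mid-length within 10 mm of the rack's x = 0; grip it there across the diameter.
- clip_50: fixed holder for the 50 mm tube on the clip rail: two black open-topped C-shaped spring clips, 13 mm wide, at x = -45 and +45 mm on a grey strip (118 x 50 x 6 mm). Origin under the strip's centre; x along the tube, z up. Seated, the tube's axis is at y = 0, 50 mm above the origin. Lead-in lips about 60 mm apart at their tips, 84 mm above the origin.
- clip_40: fixed holder for the 40 mm tube on the clip rail: two black open-topped C-shaped spring clips, 13 mm wide, at x = -45 and +45 mm on a grey strip (118 x 40 x 6 mm). Origin under the strip's centre; x along the tube, z up. Seated, the tube's axis is at y = 0, 50 mm above the origin. Lead-in lips about 50 mm apart at their tips, 78 mm above the origin.
- clip_30: fixed holder for the 30 mm tube on the clip rail: two black open-topped C-shaped spring clips, 13 mm wide, at x = -45 and +45 mm on a grey strip (118 x 30 x 6 mm). Origin under the strip's centre; x along the tube, z up. Seated, the tube's axis is at y = 0, 50 mm above the origin. Lead-in lips about 40 mm apart at their tips, 73 mm above the origin.
- clip_20: fixed holder for the 20 mm tube on the clip rail: two black open-topped C-shaped spring clips, 13 mm wide, at x = -45 and +45 mm on a grey strip (118 x 20 x 6 mm). Origin under the strip's centre; x along the tube, z up. Seated, the tube's axis is at y = 0, 50 mm above the origin. Lead-in lips about 30 mm apart at their tips, 68 mm above the origin.
- rail: fixed clip rail: aluminium plate, x -85..+115, y -175..+175 mm, 12 mm thick; origin under it. On it the four clip holders, parallel to its x, at y = -132, -44, +44, +132 mm, in any order. A tube pushed straight down spreads a pair's lips (about 10 to 15 N in all) and snaps in; it stays at that height when let go. A mounted abrasive wheel (65 mm tall) stands on the far ledge.
- v_rack: fixed wooden rack beside the rail (either one may be the left one): base board x -85..+115, y -175..+175 mm, 12 mm thick; origin under it. Two upright bars 14 mm thick along y, at x = -45 and +45 mm, tops 56 mm up, with 90-degree V notches at y = -132, -44, +44, +132 mm, bottoms 32 mm up. A mounted abrasive wheel (65 mm tall) stands on the far ledge; a file lies between rack and rail.
Mind the look-alikes: they are no part of the job. What is shaped like the tube_40 but pink is not meant.

How it is judged:
At the end, for the whole second after the job is handed in: Each tube lies at rest in the clip holder of its own diameter: its middle within 15 mm of the holder's middle along the tube, within 5 mm across, its axis 45 to 54 mm above the holder's underside (fully home is 50), parallel to the holder's x within 0.08 rad (x of tube_50 in the frame of clip_50 between -0.015 and 0.015 m and y of tube_50 in the frame of clip_50 between -0.005 and 0.005 m and z of tube_50 in the frame of clip_50 between 0.045 and 0.054 m and angle between the x axis of tube_50 and the x axis of clip_50, either way round below 0.08 rad and linear speed of each of tube_50, tube_40, tube_30, tube_20 below 0.02 m/s and x of tube_40 in the frame of clip_40 between -0.015 and 0.015 m and y of tube_40 in the frame of clip_40 between -0.005 and 0.005 m and z of tube_40 in the frame of clip_40 between 0.045 and 0.054 m and angle between the x axis of tube_40 and the x axis of clip_40, either way round below 0.08 rad and x of tube_30 in the frame of clip_30 between -0.015 and 0.015 m and y of tube_30 in the frame of clip_30 between -0.005 and 0.005 m and z of tube_30 in the frame of clip_30 between 0.045 and 0.054 m and angle between the x axis of tube_30 and the x axis of clip_30, either way round below 0.08 rad and x of tube_20 in the frame of clip_20 between -0.015 and 0.015 m and y of tube_20 in the frame of clip_20 between -0.005 and 0.005 m and z of tube_20 in the frame of clip_20 between 0.045 and 0.054 m and angle between the x axis of tube_20 and the x axis of clip_20, either way round below 0.08 rad); the robot touches nothing.
It fails at once if a tube lies on the bench top (height (world z) of tube_50 below 0.029 m or height (world z) of tube_40 below 0.027 m or height (world z) of tube_30 below 0.023 m or height (world z) of tube_20 below 0.014 m).
It also fails if it takes over 115 s, if anything falls off the work surface, if the arm or the gripper's body presses on something with over 40 N, if the wrist force passes 120 N, or if a joint passes its speed limit or range.

## Robot

A 6-joint arm with a two-finger parallel gripper is mounted at the origin on the work surface. World frame = base frame: x ahead of the robot, y to its left, z up, the work surface at z = 0. Lengths are in m, angles in rad, forces in N, time in s.
With the tool pointing down it reaches from about 0.35 to 0.975 m from the base axis. Payload 17.4 kg.
Tool frame: the origin (TCP) lies on the centre line of the jaws, within the pads' length; the fingertips stand env.tcp_to_tips ahead of it and the grasp point (between the pads) lies 6 mm ahead of it (env.tcp_to_tips is the distance from the TCP to the fingertips, in m); z points along the fingers, y is the line along which they close (so a half turn about z gives the same grasp; the last joint's range is limited). The gripper opens to 85 mm and grips with 20 to 120 N. Pads are 22 mm wide; open, the fingers measure 114 mm over their backs; the gripper's body (76 mm by 85 mm) begins 54 mm behind the grasp point. The pads swing forward as they close: fully open they stand 13 mm farther back than shut.
Start: joints at [1.141, 0.116, 1.442, -0, 1.584, -0.038], TCP at [0.258, 0.624, 0.256] pointing down, gripper open.
Joint ranges: [-2.83, 2.83], [-0.83, 2.19], [0.07, 2.5], [-1.14, 4.28], [0.01, 3], [-2.97, 2.97]. Speed limits (rad/s): [1.89, 1.89, 2.22, 3.14, 3.14, 3.14].

## Interface

Orientations are given as a unit quaternion [x, y, z, w].
In Python, from cell import env, hand, inverse_kinematics, cams, hand_in, nets gives the robot as it stands. The module is installed in compiled form; this text tells all that it offers. Calls block until the motion is done:
- env.move_to(position, orientation): joint-space move of the TCP to a pose.
- env.move_straight(position, max_speed=0.15, frame=None): straight line of the TCP; frame=None keeps the orientation; max_speed is the mean speed in m/s.
- env.move_joints(angles): joint-space move.
- hand.set_gripper(opening): opening from 0.0 (shut) to 1.0 (fully open); the grip force is fixed at half the most; returns when the fingers have stopped.
- env.sleep(seconds).
- inverse_kinematics(position, orientation): joint angles nearest the present ones, or None.
- env.observe(): the state.
- cams.read_camera(name): name is "scene" or "top" or "wrist"; returns a dict with "img" (384x512x3 uint8, red, green, blue), "fovy" (degrees; the focal length in pixels is half the picture's height over the tangent of half this angle, whatever the lens; pixels are square), "cx", "cy" (the principal point, pixels), "xyz" and "rotation" of the camera in the world. Camera axes: x right, y up, looking along -z (the intrinsics and any distortion apply to the point x, -y, -z); pixel columns grow to the right and rows downward; lengths in m; the calibration is good to about 2 mm. A picture is of the moment at which its call begins. There is no depth.
A pose or a line that the arm cannot do raises env.IKError and nothing moves.
- hand_in(): hands the job in; it is judged then, once.
Trained networks look in a picture, given as the dict that the camera call returned (one of the last four; its "shot" number tells which), for a name from the list of things; names that differ only in an ending like _2 or _b are one class to them, and where a whole thing is asked for, a point or a joint stands for the part that bears it (a point fixed in the world has none). Each returns a list of dicts, best first, with "confidence" (0 to 1); they miss things now and then, are a little off and sometimes report something else, mostly with a low value. They report only what shows in the picture. A call takes as long as a camera call. They do not tell look-alikes from the thing itself.
- nets.recognise(picture, name): "at" ([x, y, z] in m, in the coordinates of the camera as it stood for that picture, good to about 4 mm: the middle of the surface that is visible of it).
- nets.silhouettes(picture, name): "pixels" (384x512 bool, what is visible of it).
The state is a dict: "time": time; "joint_positions": joint angles; "dq": joint speeds; "effort": joint torques, N m; "tcp_pos": TCP position; "eef_rot": TCP orientation; "contact_force": force on the tool from outside, world axes, zero at the start; "moment": the same for the moment, N m; "opening": opening from 0.0 (shut) to 1.0 (fully open); "finger_force": force on a finger pad.
Only numpy, scipy, OpenCV 4.12 (cv2) and the standard library are available. Lean on these libraries where they do the work, as an engineer would, in place of code of your own. Each camera call takes 0.05 s, during which the arm holds its last target. There are 200 camera calls.

## Working session

There is one attempt and no reset: what is moved stays moved. The work goes in short steps, each a Python script; the robot and the scene stay as the last script left them, time stands still between calls to the robot, and variables do not carry over. Pictures are saved under pics/ and viewed, at most 14 in all, crops included, and the job is handed in when it is done.

```bash
mkdir -p pics
python3 - <<'E'
from cell import env,hand,cams,nets
import cv2,numpy as np
print(env.observe(), env.tcp_to_tips)
for n in ["top","scene"]:
    p=cams.read_camera(n); cv2.imwrite(f"pics/{n}0.png",p["img"][:,:,::-1])
    print(n,{k:v for k,v in p.items() if k!="img"})
    R=np.array(p["rotation"]); 
    if R.shape!=(3,3): print("rot shape",R.shape); continue
    for k in ["rail","v_rack","tube_50","tube_40","tube_30","tube_20","clip_50","clip_40","clip_30","clip_20"]:
        for d in nets.recognise(p,k): print(k,round(d["confidence"],2),np.round(R@d["at"]+p["xyz"],3))
E
```

```text
{'time': 0.0, 'joint_positions': array([ 1.14120401e+00,  1.16474541e-01,  1.44227530e+00,  7.81673587e-06,
        1.58397993e+00, -3.77775353e-02]), 'dq': array([ 1.35684300e-03, -4.05345588e-05, -6.82967872e-05, -7.10324248e-04,
        1.09929002e-03,  1.24967102e-03]), 'effort': array([-1.11855177e-03, -7.31983566e+01, -6.32495141e+01, -1.63081904e-04,
        6.31536852e-03, -4.63499634e-05]), 'tcp_pos': array([0.25768495, 0.62370352, 0.25556364]), 'eef_rot': array([ 1.94656568e-01,  9.80871295e-01, -5.52201972e-04, -1.35459915e-04]), 'contact_force': array([-0.24596433,  0.43547948, -0.31515911]), 'moment': array([-0.03807855, -0.02814394,  0.03986305]), 'finger_force': 0.0, 'opening': 1.0019217578634247} 0.025
top {'fovy': 46.9187519387293, 'cx': 256.3321377821466, 'cy': 196.7081903080294, 'xyz': array([ 0.23462717, -0.03290848,  1.28486059]), 'rotation': array([-0.06749679,  0.06830719,  0.71317696, -0.69437521]), 'shot': 1}
rot shape (4,)
scene {'fovy': 48.91378336301659, 'cx': 246.90516157013806, 'cy': 192.8475301475685, 'xyz': array([ 1.1399548 , -0.05419186,  1.18707239]), 'rotation': array([0.18755906, 0.1909947 , 0.68567296, 0.67690119]), 'shot': 2}
rot shape (4,)
```

Run:
```python
from cell import env,hand,cams,nets
import cv2,numpy as np
from scipy.spatial.transform import Rotation as Ro
for n in ["top","scene"]:
    p=cams.read_camera(n)
    R=Ro.from_quat(p["rotation"]).as_matrix()
    for k in ["rail","v_rack","tube_50","tube_40","tube_30","tube_20","clip_50","clip_40","clip_30","clip_20"]:
        for d in nets.recognise(p,k): print(k,round(d["confidence"],2),np.round(R@d["at"]+p["xyz"],3))
```

```text
rail 0.66 [0.505 0.224 0.012]
v_rack 0.84 [ 0.572 -0.202  0.01 ]
tube_50 0.8 [ 0.553 -0.174  0.065]
tube_50 0.75 [ 0.555 -0.091  0.054]
tube_50 0.7 [ 0.561 -0.257  0.077]
tube_50 0.57 [ 0.374 -0.463  0.039]
tube_50 0.56 [ 0.572 -0.348  0.09 ]
tube_40 0.8 [ 0.553 -0.174  0.065]
tube_40 0.75 [ 0.555 -0.091  0.054]
tube_40 0.7 [ 0.561 -0.257  0.077]
tube_40 0.57 [ 0.374 -0.463  0.039]
tube_40 0.56 [ 0.572 -0.348  0.09 ]
tube_30 0.8 [ 0.553 -0.174  0.065]
tube_30 0.75 [ 0.555 -0.091  0.054]
tube_30 0.7 [ 0.561 -0.257  0.077]
tube_30 0.57 [ 0.374 -0.463  0.039]
tube_30 0.56 [ 0.572 -0.348  0.09 ]
tube_20 0.8 [ 0.553 -0.174  0.065]
tube_20 0.75 [ 0.555 -0.091  0.054]
tube_20 0.7 [ 0.561 -0.257  0.077]
tube_20 0.57 [ 0.374 -0.463  0.039]
tube_20 0.56 [ 0.572 -0.348  0.09 ]
clip_50 0.83 [0.498 0.355 0.014]
clip_50 0.79 [0.481 0.093 0.013]
clip_50 0.75 [0.492 0.269 0.02 ]
clip_50 0.72 [0.487 0.182 0.013]
clip_40 0.83 [0.498 0.355 0.014]
clip_40 0.79 [0.481 0.093 0.013]
clip_40 0.75 [0.492 0.269 0.02 ]
clip_40 0.72 [0.487 0.182 0.013]
clip_30 0.83 [0.498 0.355 0.014]
clip_30 0.79 [0.481 0.093 
[... 812 characters left out ...]
0 0.96 [ 0.384 -0.458  0.039]
tube_20 0.95 [ 0.588 -0.344  0.089]
tube_20 0.79 [ 0.562 -0.088  0.054]
tube_20 0.77 [ 0.573 -0.26   0.081]
tube_20 0.6 [ 0.566 -0.173  0.064]
clip_50 0.96 [0.476 0.094 0.023]
clip_50 0.77 [0.491 0.356 0.03 ]
clip_50 0.69 [0.485 0.181 0.016]
clip_50 0.64 [0.49  0.275 0.017]
clip_40 0.96 [0.476 0.094 0.023]
clip_40 0.77 [0.491 0.356 0.03 ]
clip_40 0.69 [0.485 0.181 0.016]
clip_40 0.64 [0.49  0.275 0.017]
clip_30 0.96 [0.476 0.094 0.023]
clip_30 0.77 [0.491 0.356 0.03 ]
clip_30 0.69 [0.485 0.181 0.016]
clip_30 0.64 [0.49  0.275 0.017]
clip_20 0.96 [0.476 0.094 0.023]
clip_20 0.77 [0.491 0.356 0.03 ]
clip_20 0.69 [0.485 0.181 0.016]
clip_20 0.64 [0.49  0.275 0.017]
```

View pics/top0.png

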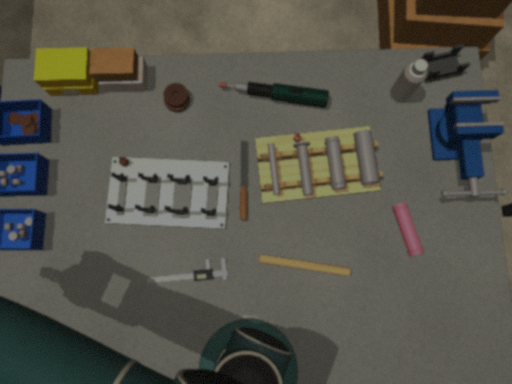

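View pics/scene0.png

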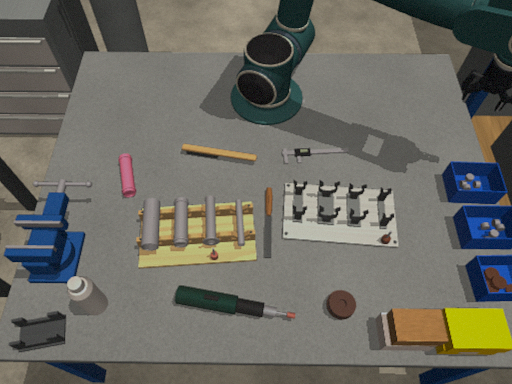

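The top view shows the rack at right with tubes 20, 30, 40 and 50 from left to right (columns 272–368, row ~165). The pink dummy is at (408,229). The clip rail is at left, columns 115–215, row ~193. Next I'll take close views with the wrist camera.

```bash
cat > h.py <<'E'
from cell import env,hand,cams,nets,inverse_kinematics,hand_in
import cv2,numpy as np
from scipy.spatial.transform import Rotation as Ro
def quat(yaw):
    return (Ro.from_euler('z',yaw)*Ro.from_euler('y',np.pi)).as_quat()
def shot(name,file=None):
    p=cams.read_camera(name)
    if file: cv2.imwrite(file,p["img"][:,:,::-1])
    return p
def proj(p,X):
    R=Ro.from_quat(p["rotation"]).as_matrix(); c=(np.atleast_2d(X)-p["xyz"])@R
    f=p["img"].shape[0]/2/np.tan(np.radians(p["fovy"])/2)
    return np.c_[p["cx"]+f*c[:,0]/-c[:,2], p["cy"]-f*c[:,1]/-c[:,2]]
def fr(o,yaw,X):
    return Ro.from_euler('z',yaw).apply(np.atleast_2d(X))+np.array([o[0],o[1],0])
E
python3 - <<'E'
from h import *
import pickle
for i,(x,y,yaw) in enumerate([(0.47,0.224,-0.065),(0.54,-0.215,0.066)]):
    env.move_to([x,y,0.45],quat(yaw))
    p=shot("wrist",f"pics/w{i}.png"); pickle.dump(p,open(f"w{i}.pkl","wb"))
    print({k:v for k,v in p.items() if k!="img"}, env.observe()["joint_positions"],env.observe()["time"])
E
```

```text
{'fovy': 66.18729222345887, 'cx': 254.9563778900556, 'cy': 189.00833434068608, 'xyz': array([0.38709067, 0.22990523, 0.56682882]), 'rotation': array([-0.1180502 , -0.11122337,  0.67481901,  0.71993946]), 'shot': 5} [ 3.96845610e-01 -2.02153563e-01  1.43933465e+00  9.01246826e-05
  1.90524729e+00 -1.10959676e+00] 3.0417
{'fovy': 66.18729222345887, 'cx': 254.9563778900556, 'cy': 189.00833434068608, 'xyz': array([ 0.45726567, -0.21972612,  0.56738325]), 'rotation': array([-0.11068191, -0.11927519,  0.72053651,  0.67405495]), 'shot': 6} [-4.21180755e-01 -7.34600041e-02  1.32275912e+00  1.66380759e-04
  1.89206120e+00 -2.05908119e+00] 4.725
```

View pics/w0.png

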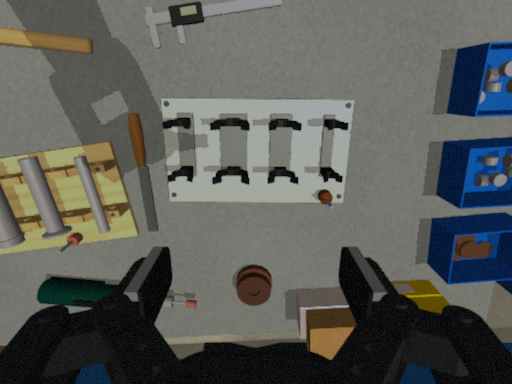

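View pics/w1.png

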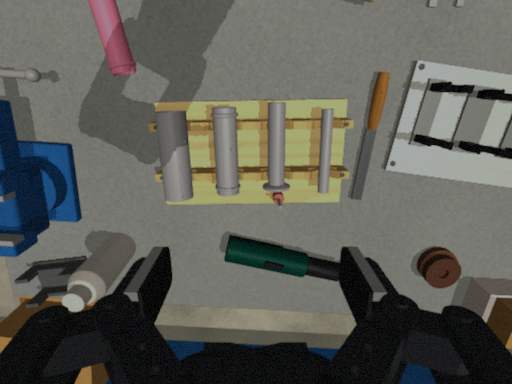

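w0 shows the rail with clip pairs at columns ~178, 231, 284 and 332. By width these look like 30, 50, 40 and 20. w1 shows the rack with tubes 50, 40, 30 (flange far) and 20 at columns 175, 226, 277 and 326. I'll fit the plate corners next.

```bash
cat > fit.py <<'E'
from h import *
import pickle
from scipy.optimize import least_squares
ps={"w0":pickle.load(open("w0.pkl","rb")),"w1":pickle.load(open("w1.pkl","rb"))}
P=lambda z:np.array([[-.085,-.175,z],[-.085,.175,z],[.115,.175,z],[.115,-.175,z]])
def run(name,v,col,o0,yaw0):
    p=ps[v]; hsv=cv2.cvtColor(p["img"],cv2.COLOR_RGB2HSV)
    m=cv2.inRange(hsv,*col)
    pr=proj(p,fr(o0,yaw0,P(.012)))
    roi=np.zeros_like(m); cv2.fillPoly(roi,[cv2.convexHull(pr.astype(np.int32))],255)
    m&=cv2.dilate(roi,np.ones((25,25)))
    m=cv2.morphologyEx(m,cv2.MORPH_OPEN,np.ones((3,3)))
    n,l,s,_=cv2.connectedComponentsWithStats(m); 
    keep=np.isin(l,[i for i in range(1,n) if s[i,4]>150])
    pts=np.argwhere(keep)[:,::-1]
    # fit edges: outline = hull; edge points for each side: robust
    hull=cv2.convexHull(pts.astype(np.int32))
    q=cv2.approxPolyN(hull,4)[0].astype(float)
    d=np.linalg.norm(pr[:,None]-q[None],axis=2); q=q[d.argmin(1)]
    f=lambda t:(proj(p,fr(t[:2],t[2],P(.012)))-q).ravel()
    r=least_squares(f,[*o0,yaw0],loss="soft_l1")
    print(name,np.round(r.x,4),"corners",q.tolist(),"resid",np.round(r.fun,1))
    return r.x
if __name__=="__main__":
    ra=run("rail","w0",((0,0,150),(179,45,255)),(.49,.224),-.065)
    rk=run("rack","w1",((20,80,100),(35,255,255)),(.565,-.215),.066)
    np.save("fit.npy",np.array([ra,rk]))
    a=ps["w0"]["img"][85:215,150:365,::-1]; cv2.imwrite("pics/c0.png",cv2.resize(a,None,fx=3.5,fy=3.5,interpolation=cv2.INTER_CUBIC))
    p=ps["w1"]; im=p["img"].copy()
    D=[50,40,30,20]; H=[.067,.060,.053,.046]
    for y,d,h in zip([-.132,-.044,.044,.132],D,H):
        c=proj(p,fr(rk[:2],rk[2],[[-.075,y,h],[.075,y,h]])).round().astype(int); cv2.line(im,c[0].tolist(),c[1].tolist(),(255,0,0),1)
    cv2.polylines(im,[proj(p,fr(rk[:2],rk[2],P(.012))).round().astype(np.int32)],True,(0,0,255),1)
    b=im[85:215,140:360,::-1]; cv2.imwrite("pics/c1.png",cv2.resize(b,None,fx=3.5,fy=3.5,interpolation=cv2.INTER_CUBIC))
    p=ps["w0"]
    for y in [-.132,-.044,.044,.132]: print(y,proj(p,fr(ra[:2],ra[2],[[-.045,y,.085],[.045,y,.085]])).round(1).tolist())
E
python3 fit.py
```

```text
rail [ 0.4878  0.2271 -0.0734] corners [[161.0, 98.0], [353.0, 100.0], [342.0, 202.0], [170.0, 201.0]] resid [-1.1 -0.3  1.2 -0.5  0.7  0.9 -0.7  0.5]
rack [ 0.5621 -0.2201  0.0721] corners [[153.0, 101.0], [346.0, 101.0], [338.0, 203.0], [186.0, 203.0]] resid [  0.4   0.1   1.1  -1.   -0.3   0.2 -21.1   1.1]
-0.132 [[175.2, 125.2], [179.3, 178.8]]
-0.044 [[229.9, 125.7], [230.9, 179.3]]
0.044 [[284.6, 126.2], [282.4, 179.7]]
0.132 [[339.2, 126.7], [333.9, 180.1]]
```

View pics/c0.png

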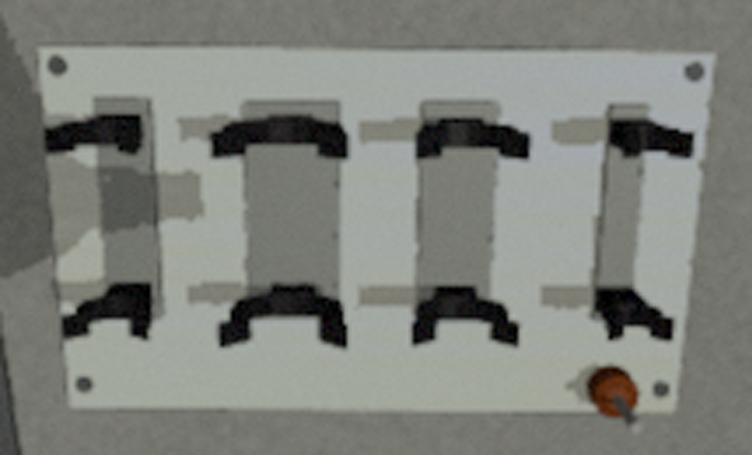

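View pics/c1.png

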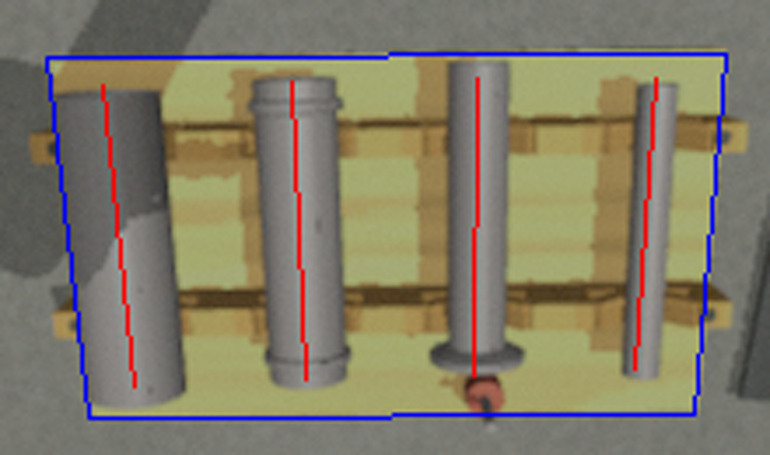

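The strips measure 97, 77, 63 and 40 px in the crop. That gives the rail order by y: -132→30, -44→50, +44→40, +132→20. The rack lines overlay the tubes within ~1 px. Next I'll get each tube's mid-length and check the strips.

Run:
```python
from h import *
import pickle
ra,rk=np.load("fit.npy")
def ray(p,u,z):
    f=192/np.tan(np.radians(p["fovy"])/2)
    d=Ro.from_quat(p["rotation"]).apply([(u[0]-p["cx"])/f,-(u[1]-p["cy"])/f,-1])
    return p["xyz"]+d*(z-p["xyz"][2])/d[2]
inv=lambda t,X:Ro.from_euler('z',-t[2]).apply(X-np.array([t[0],t[1],0]))*1000
p=pickle.load(open("w1.pkl","rb")); c=lambda a,b,o:(a/3.5+o[0]-.36,b/3.5+o[1]-.36)
O=(140,85)
for d,h,r,rf,n,f in [(50,.067,.025,.025,(107,91),(137,404)),(40,.06,.02,.02,(292,79),(309,385)),(30,.053,.015,.025,(478,62),(477,372)),(20,.046,.01,.01,(657,84),(642,378))]:
    print(d,inv(rk,ray(p,c(*n,O),h-r)).round(1),inv(rk,ray(p,c(*f,O),h+rf)).round(1))
p=pickle.load(open("w0.pkl","rb")); O=(150,85)
for q in [(96,98),(150,98),(243,102),(340,102),(421,102),(498,102),(610,105),(648,105),(247,250),(340,250),(418,250),(493,250),(604,230),(640,230)]:
    print(q,inv(ra,ray(p,c(*q,O),.018)).round(1))
```

```text
50 [ -70.1 -138.    42. ] [  76.1 -123.9   92. ]
40 [-75.2 -46.7  40. ] [ 70.9 -39.9  80. ]
30 [-82.7  45.1  38. ] [65.2 44.5 78. ]
20 [-71.6 134.6  36. ] [ 76.6 133.   56. ]
(96, 98) [ -59.7 -144.6   18. ]
(150, 98) [ -59.9 -116.7   18. ]
(243, 102) [-58.3 -68.7  18. ]
(340, 102) [-58.8 -18.6  18. ]
(421, 102) [-59.2  23.3  18. ]
(498, 102) [-59.5  63.1  18. ]
(610, 105) [-58.5 121.2  18. ]
(648, 105) [-58.7 140.9  18. ]
(247, 250) [ 19.5 -68.9  18. ]
(340, 250) [ 19.1 -18.6  18. ]
(418, 250) [18.7 23.7 18. ]
(493, 250) [18.4 64.3 18. ]
(604, 230) [  6.9 123.5  18. ]
(640, 230) [  6.7 142.8  18. ]
```

```bash
cat >> h.py <<'E'
ra,rk=np.load("fit.npy")
T={50:(-.132,.067,.003,-.044),40:(-.044,.060,-.002,.044),30:(.044,.053,-.0085,-.132),20:(.132,.046,.0025,.132)}
def st(tag):
    s=env.observe(); print(tag,"t",round(s["time"],2),"tcp",s["tcp_pos"].round(4),"F",s["contact_force"].round(1),"op",round(s["opening"]*85,1),"ff",round(float(s["finger_force"]),1)); return s
def pick(d):
    y,h,x,_=T[d]; q=quat(rk[2]); g=fr(rk[:2],rk[2],[x,y,0])[0]; off=.006
    op=(d+24)/85; 
    env.move_to([g[0],g[1],.17],q); hand.set_gripper(op)
    env.move_straight([g[0],g[1],h+off],.12); hand.set_gripper(0.0); st("grip")
    env.move_straight([g[0],g[1],.21],.15); st("lift")
def place(d):
    y=T[d][3]; q=quat(ra[2]); g=fr(ra[:2],ra[2],[0,y,0])[0]; off=.006
    env.move_to([g[0],g[1],.17],q); a=st("over")
    env.move_straight([g[0],g[1],.10+off],.15)
    for z in (.085,.075,.068,.064,.062):
        env.move_straight([g[0],g[1],z+off],.06); s=st(f"z{z}")
        if abs(s["contact_force"][2]-a["contact_force"][2])>45: break
def release(d):
    hand.set_gripper((d+20)/85); s=st("rel"); p=s["tcp_pos"]
    env.move_straight([p[0],p[1],.19],.15)
E
python3 - <<'E'
from h import *
pick(40); shot("wrist","pics/g40.png"); place(40); shot("wrist","pics/p40.png")
E
```

```text
grip t 7.54 tcp [ 0.5636 -0.2636  0.0672] F [-2.7  6.9  8.1] op 38.2 ff 59.4
lift t 8.65 tcp [ 0.5629 -0.264   0.2088] F [ 1.  -0.4 -2.6] op 38.1 ff 60.3
over t 10.66 tcp [0.4914 0.2704 0.1701] F [ 0.5 -0.6 -1.3] op 38.3 ff 60.4
z0.085 t 11.63 tcp [0.4915 0.271  0.0913] F [ 4.7 -0.6 -2.3] op 38.1 ff 60.4
z0.075 t 11.95 tcp [0.491  0.2709 0.0807] F [ 6.9 -0.3 -9.1] op 38.5 ff 61.0
z0.068 t 12.22 tcp [0.4904 0.2707 0.0727] F [  4.8  -0.2 -13.7] op 38.1 ff 61.6
z0.064 t 12.47 tcp [0.4907 0.2707 0.0696] F [ 1.2 -3.6 -7.9] op 38.2 ff 61.9
z0.062 t 12.72 tcp [0.491  0.271  0.0689] F [-6.2 -6.2  6.5] op 38.2 ff 63.4
```

View pics/p40.png

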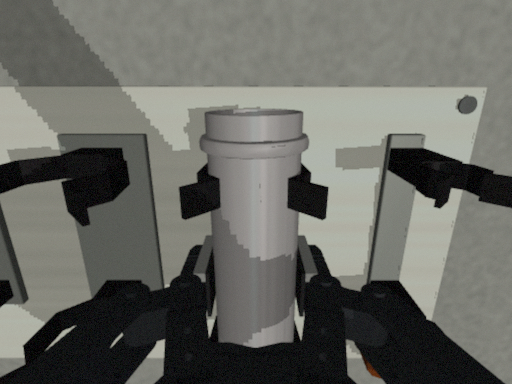

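The tube sits between both clips, with its near bead (row ~145) clear of the clip (row ~190). The force shows the snap-in pull and then bottoming out, so I'll release, look, and go on to the 50.

```bash
python3 - <<'E'
from h import *
release(40); 
pick(50); p=shot("top");
E
python3 - <<'E'
from h import *
p=shot("top"); s=shot("scene")
a=cv2.resize(p["img"][140:240,95:295,::-1],None,fx=3.5,fy=3.5,interpolation=cv2.INTER_CUBIC)[:300]
b=cv2.resize(s["img"][170:260,255:405,::-1],None,fx=3.3,fy=3.3,interpolation=cv2.INTER_CUBIC)
o=np.zeros((600,700,3),np.uint8); o[:300,:a.shape[1]]=a[:300,:700]; o[300:300+b.shape[0],:b.shape[1]]=b
cv2.imwrite("pics/chk40.png",o)
E
```

```text
rel t 13.11 tcp [0.4911 0.2712 0.0682] F [-0.7 -0.5 -0.5] op 59.8 ff 0.0
grip t 17.92 tcp [ 0.5749 -0.351   0.0743] F [-3.4  7.7  8.7] op 48.4 ff 61.0
lift t 18.98 tcp [ 0.5743 -0.3513  0.2086] F [ 0.4  0.3 -3. ] op 48.2 ff 62.2
```

View pics/chk40.png

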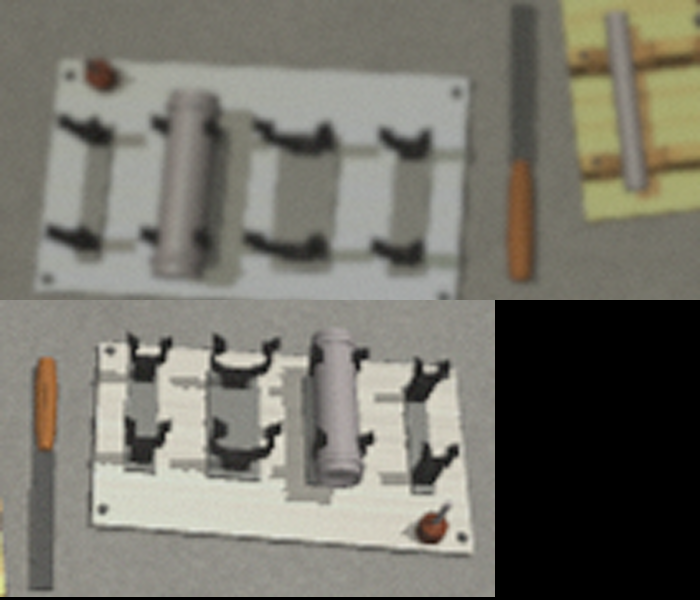

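Tube 40 is seated and centred in the second pair from the left in the top crop, with its ends at rows 92 and 277 and the clip mid at ~185. I'll continue with tubes 50, 30 and 20.

Run:
```python
from h import *
place(50); release(50); pick(30); place(30)
shot("wrist","pics/p30.png")
```

```text
over t 21.09 tcp [0.4849 0.1827 0.1701] F [ 0.5 -0.3 -2.8] op 47.9 ff 62.2
z0.085 t 22.07 tcp [0.4853 0.1833 0.092 ] F [ 6.  -0.6 -3.4] op 48.2 ff 62.4
z0.075 t 22.38 tcp [0.4846 0.1831 0.081 ] F [ 5.3 -0.9 -8.5] op 48.2 ff 63.0
z0.068 t 22.65 tcp [0.484  0.183  0.0729] F [  4.7  -0.6 -16. ] op 48.3 ff 64.1
z0.064 t 22.9 tcp [0.4843 0.183  0.0697] F [ 1.4 -3.9 -9.3] op 48.3 ff 64.6
z0.062 t 23.15 tcp [0.4847 0.1832 0.0691] F [-7.  -5.4  7.5] op 48.4 ff 66.2
rel t 23.5 tcp [0.4847 0.1834 0.0682] F [-0.4 -0.2 -0.6] op 70.2 ff 0.0
grip t 27.57 tcp [ 0.5507 -0.1764  0.06  ] F [-2.8  5.7  6.6] op 28.5 ff 58.7
lift t 28.73 tcp [ 0.5501 -0.1767  0.2088] F [ 0.4  0.5 -2. ] op 28.4 ff 59.2
over t 29.83 tcp [0.4785 0.0949 0.1701] F [ 0.7 -0.9 -1.9] op 28.1 ff 59.2
z0.085 t 30.81 tcp [0.4781 0.0954 0.091 ] F [ 0.1 -1.3  0.2] op 28.0 ff 59.3
z0.075 t 31.12 tcp [0.4784 0.0954 0.081 ] F [ 6.4 -1.8 -6.4] op 28.1 ff 59.4
z0.068 t 31.39 tcp [0.4776 0.0953 0.0731] F [  5.1  -1.1 -12.7] op 28.4 ff 59.8
z0.064 t 31.64 tcp [0.4776 0.0953 0.0695] F [ 0.7 -4.4 -9. ] op 28.4 ff 60.1
z0.062 t 31.89 tcp [0.4781 0.0954 0.0688] F [-7.  -5.2  7.2] op 28.2 ff 61.7
```

View pics/p30.png

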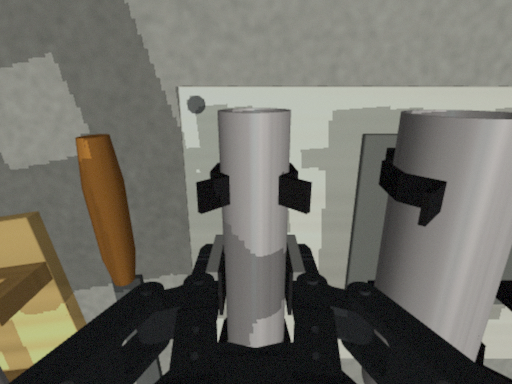

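Tube 30 sits in its clips (near clip at row ~190), its end level with tube 50 at row ~110. Next is tube 20.

Run:
```python
from h import *
release(30); pick(20); place(20); release(20)
env.move_to([.42,.227,.42],quat(ra[2]))
p=shot("wrist"); s=shot("scene")
im=p["img"].copy()
for d in T:
    y=T[d][3]; c=proj(p,fr(ra[:2],ra[2],[[-.075,y,.062],[.075,y,.062]])).round().astype(int); cv2.line(im,c[0].tolist(),c[1].tolist(),(255,0,0),1)
a=cv2.resize(im[60:240,150:400,::-1],(560,400),interpolation=cv2.INTER_CUBIC)
b=cv2.resize(s["img"][170:260,255:405,::-1],(333,200),interpolation=cv2.INTER_CUBIC)
o=np.zeros((600,560,3),np.uint8); o[:400]=a; o[400:,:333]=b; cv2.imwrite("pics/fin.png",o); st("end")
```

```text
rel t 32.28 tcp [0.4782 0.0956 0.0681] F [-0.4 -0.7 -0.9] op 49.9 ff 0.0
grip t 35.78 tcp [ 0.5554 -0.0877  0.0529] F [-2.1  5.6  5.9] op 18.5 ff 58.3
lift t 36.98 tcp [ 0.5547 -0.0882  0.2089] F [-0.1  0.6 -1. ] op 18.2 ff 58.5
over t 38.64 tcp [0.4979 0.3581 0.1701] F [ 0.1 -0.2 -0.8] op 18.1 ff 58.5
z0.085 t 39.62 tcp [0.4973 0.3587 0.0907] F [ 0.2 -0.  -0.8] op 18.2 ff 58.5
z0.075 t 39.93 tcp [0.4976 0.3586 0.0806] F [ 2.5 -2.1 -2.4] op 18.0 ff 58.6
z0.068 t 40.2 tcp [0.4974 0.3585 0.0734] F [ 5.8 -1.2 -8. ] op 18.3 ff 58.6
z0.064 t 40.45 tcp [0.497  0.3585 0.0694] F [ 0.4 -3.7 -6. ] op 18.0 ff 58.8
z0.062 t 40.7 tcp [0.4973 0.3587 0.0687] F [-4.3 -6.2  7.1] op 18.0 ff 60.0
rel t 41.04 tcp [0.4975 0.3589 0.0681] F [-0.5 -0.5 -0.1] op 39.9 ff 0.0
end t 43.17 tcp [0.4204 0.2275 0.4181] F [-0.  -0.5  0.6] op 40.3 ff 0.0
```

View pics/fin.png

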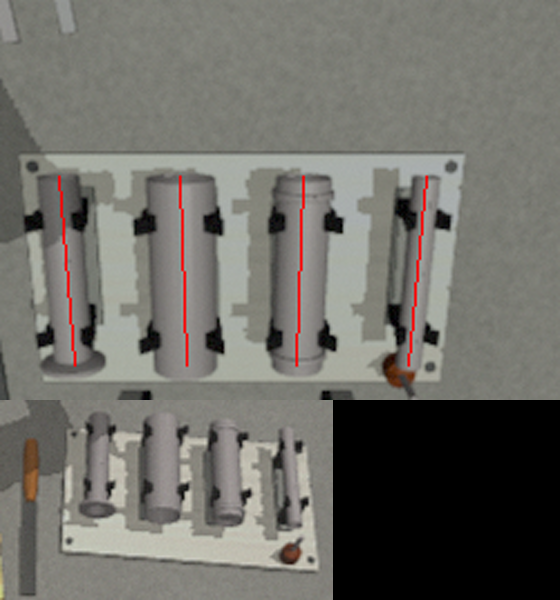

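All four tubes lie in their own clips, centred and parallel to the expected axis lines (columns ~68, 183, 300 and 418). The force signatures were the same for all four, so I'm handing in.

```bash
python3 -c "
from h import *
print(hand_in())"
```

```text
the job is handed in; nothing more can be done
None
```

All four tubes were snapped into the clips for their own diameters and released, and the job was handed in at about 43 s; the final pictures show each one centred and parallel, but no verdict was returned.

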